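# Move a finished order's tag to the ready rail

### The job

The red order is made. Slide its tag along the dark-based rail to the open end, lift it up and over the end stop, hang it on the wood-based rail through that rail's open end and slide it along until a light, steady push has closed it and the green tag up tight on the far stop. Feel your way and never force it (a light push, no more than 20 N on any stop, rail or tag); let go at the end, and leave the yellow tag and the things on the counter where they are.

Things in the scene. Friction and masses are not known exactly. Their poses are not given: they have to be found in the camera images.
- red_tag: red order tag, 0.08 to 0.15 kg: a saddle 23 mm (x) by 36 mm (y, along the rail) that rides astride a rail. Origin: centre of the underside of its 3 mm roof, the face that rests on the rail top; z up. Red side plates, 17 mm apart inside, hang to 75 mm below the origin. Inside them keeper lips (7.5 to 10.5 mm below the origin, all 36 mm long) leave a gap of 8.5 mm.
- red_tag_grip (a point): where to pinch the red tag, across its x: middle of its black upright grip, 12 mm thick in x, 26 mm long in y, from 3 to 37 mm above the tag's origin; this point lies 26 mm above that origin (fingertips then end just above the roof, which is wider than the grip)
- making_rail: fixed rail on a dark steel base 95 x 236 mm; orders being made hang here. Origin: centre of the base's underside. The bar runs along y at x = 0, top at z = 130 mm, clamped in two posts up to 10 mm off centre along y; how much is not told: find its ends by feel. 4 mm web under a head 12 mm wide, 5 mm thick; the lips catch under it: a tag slides but cannot lift off
- making_rail_end (a point): open end (-y) of that rail if its bar were centred (true place up to 10 mm off along y): middle of the neck, on the bar top, y = -81 mm. For 38 mm before the stop the head is cut away to the web, same top; only there, lips wholly on it (2 mm of play: up against the stop), a tag lifts off. Stop 13 mm wide, 10 mm above the bar top. Lift 75 mm to clear all
- ready_rail: fixed rail on a light wood base, the same rail the other way round, open end at +y: origin under the base, bar along y at x = 0, top at z = 130 mm, clamped up to 10 mm off centre, how much not told. Between its two stop faces the bar is 200 mm long. With a centred bar and the row closed up on the far (-y) stop, green's origin would be at y = -82 mm and red's at y = -46 mm
- ready_rail_end (a point): open end (+y) of the wood-based rail if its bar were centred: middle of its 38 mm neck, on the bar top, y = +81 mm; the head ends at +62 mm, the stop face is at +100 mm. Lips that land on the head hold the tag 10.5 mm too high, and can be slid out from there against the stop (10 mm tall), where the tag drops on. On the stop itself it sits up to 20.5 mm too high
- green_tag: green tag, same shape and origin as the red one, hanging loose on the wood-based rail, 1 to 41 mm short of the far stop; it slides easily (1 N or less) until it bears on the stop; tight means red has pushed it there with some 3 to 15 N for a moment
- yellow_tag: yellow tag, same shape and origin, waiting on the dark-based rail behind the red one (at its +y side); leave it there
- call_bell: brass desk bell 85 mm wide, 63 mm high, bystander; origin under its centre
- espresso_cup: filled espresso cup 63 x 89 x 51 mm, bystander; origin under its centre
- white_cup: empty white cup 86 x 118 x 61 mm, bystander; origin under its centre
- shaker: sugar shaker 44 mm wide, 90 mm high, bystander; origin under its centre
- tongs: pastry tongs 349 mm long lying on the counter, bystander; origin under their centre

How it is judged (in metres and radians):
On the way, in this order (a step that is already met when the one before it is completed fails the run):
1. the red tag is lifted off the first rail, clear over its end stop (z of red_tag in the frame of making_rail above 0.153 m), for 0.05 s.
2. the red tag is seated on the ready rail at its open end (z of red_tag in the frame of ready_rail between 0.127 and 0.1335 m and x of red_tag in the frame of ready_rail between -0.005 and 0.005 m and y of red_tag in the frame of ready_rail between 0.03 and 0.096 m), for 0.1 s.
3. the row is closed up: red bears on green and green on the far stop, with more than 2 N (contact force between red_tag and green_tag above 2 N and y of red_tag in the frame of ready_rail below -0.03 m), for 0.05 s.
At the end, for the whole second after the job is handed in: the red tag hangs seated on the wood-based rail (roof within 3 mm of the rail top, upright within 0.2 rad), within 2 mm of tight against the green tag, which has been closed up against the far stop (red pushed it there with at least 2 N); red released and at rest (z of red_tag in the frame of ready_rail between 0.127 and 0.133 m and x of red_tag in the frame of ready_rail between -0.005 and 0.005 m and y of red_tag in the frame of ready_rail between -0.06 and -0.033 m and y of red_tag in the frame of green_tag between 0.034 and 0.038 m and angle between the y axis of red_tag and the y axis of ready_rail, either way round below 0.2 rad and angle between red_tag's own z axis and vertical below 0.2 rad and linear speed of red_tag below 0.02 m/s and contact force between the fingers and red_tag below 0.1 N); the robot touches nothing.
It fails at once if the red tag is forced: more than 25 N between it and either rail (contact force between red_tag and making_rail above 25 N or contact force between red_tag and ready_rail above 25 N).
It fails at once if the row is rammed: more than 25 N between the red and the green tag (contact force between red_tag and green_tag above 25 N).
It fails at once if the robot shoves the green or the yellow tag or a rail itself (contact force between the arm and green_tag above 3 N or contact force between the arm and yellow_tag above 3 N or contact force between the arm and making_rail above 25 N or contact force between the arm and ready_rail above 25 N).
It fails at once if the yellow tag is pushed along (distance of yellow_tag from where it was at the start of the episode above 0.015 m).
It fails at once if a bystander on the counter is moved (distance of any of call_bell, espresso_cup, white_cup, shaker, tongs from where it was at the start of the episode above 0.02 m).
It also fails if it takes over 69 s, if anything falls off the work surface, if the arm or the gripper's body presses on something with over 40 N, if the wrist force passes 120 N, or if a joint passes its speed limit or range.

### The arm

A 6-joint arm with a two-finger parallel gripper is mounted at the origin on a cart in front of the work surface, level with it; the furniture and walls round the work are solid. World frame = base frame: x ahead of the robot, y to its left, z up, the work surface at z = 0. Lengths are in mm, angles in rad, forces in N, time in s.
With the tool pointing down it reaches from about 350 to 975 mm from the base axis. Payload 7.1 kg.
Tool frame: the origin (TCP) lies midway between the tips of the shut fingers; the grasp point (between the pads) lies ctrl.grip_point_offset behind it (ctrl.grip_point_offset is the distance from the TCP to the grasp point, in mm); z points along the fingers, y is the line along which they close (so a half turn about z gives the same grasp; the last joint's range is limited). The gripper opens to 88 mm and grips with 3 to 60 N. Pads are 20 mm wide; open, the fingers measure 115 mm over their backs; the gripper's body (75 mm by 178 mm) begins 61 mm behind the grasp point.
Start: joints at [1.212, 0.423, 1.63, -0, 1.089, -0.019], TCP at [208.279, 589.258, 222.675] pointing down, gripper open.
Joint ranges: [-3, 3], [-0.9, 2.11], [0.09, 2.58], [-1.31, 4.45], [0.11, 2.69], [-2.54, 2.54]. Speed limits (rad/s): [2.39, 2.39, 3.01, 3.14, 3.14, 3.14].

### API

Orientations are given as a rotation vector (axis times angle).
In Python, from workcell import ctrl, get_image, close_job, finder gives the robot as it stands.
- The arm moves only by the tool servo_tool, never from a script. Its argument "deltas" is a list of rows, each a list of 2 entries, a list of its own where there are three numbers: the shift along the tool's x, y, z in mm, then the turn, a rotation vector about the tool's x, y, z in rad. A call has 1 to 5 rows; each row is the pose to reach, as a shift and turn from the pose commanded when the call began, along the tool's axes at that moment; what a row does not reach only later rows make up. A row lasts 1/12 s, in which the tool goes at most 41.7 mm and 7.16 degrees, less where a joint would pass 70% of its speed; a pose out of reach is approached as far as the arm can. A call with a gripper value outside its range is refused whole. "grip" is the closure, from -1 (fully open) to 1 (shut), so that 0 is half open, set as the call begins (left out, the last holds). The fingers move at their own pace and stop on an object; the grip force is fixed at half the most. Time passes only in rows, so rows that repeat a pose let the fingers close. It gives the time, the measured TCP pose, the force, the opening and the grip force at its end, in the units of the state.
- ctrl.get_obs(): the state, without advancing time (a new reading comes with each control period).
- get_image(name): name is "scene" or "top"; returns a dict with "frame" (480x640x3 uint8, blue, green, red), "depth" (480x640 float32, mm along the optical axis (not along the pixel's ray), 0 where there is no reading), "K" (3x3 intrinsics, pixels), "dist" ([k1, k2, p1, p2, k3] as OpenCV has them; the pictures are not rectified), "pose" (4x4, takes a point from camera to world coordinates). Camera axes: x right, y down, z forward; pixel columns grow to the right and rows downward; lengths in mm; the calibration is good to about 2 mm. A picture is of the moment at which its call begins.
- close_job(): hands the job in; it is judged then, once.
Trained networks look in a picture, given as the dict that the camera call returned (one of the last four; its "shot" number tells which), for a name from the list of things; names that differ only in an ending like _2 or _b are one class to them, and where a whole thing is asked for, a point or a joint stands for the part that bears it (a point fixed in the world has none). Each returns a list of dicts, best first, with "score" (0 to 1); they miss things now and then, are a little off and sometimes report something else, mostly with a low value. They report only what shows in the picture. A call takes as long as a camera call.
- finder.search_frame(query, picture): "rect" ([centre column, centre row, width, height] as shares, 0 to 1, of the picture: columns of its width, rows of its height, round what is visible of it).
- finder.silhouettes(query, picture): "mask" (480x640 bool, what is visible of it) and "rect" ([centre column, centre row, width, height] as shares, 0 to 1, of the picture: columns of its width, rows of its height, round what is visible of it).
The state is a dict: "t": time; "qpos": joint angles; "qvel": joint speeds; "joint_torque": joint torques, N m; "ee_pos": TCP position; "orientation": TCP orientation; "ft_force": force on the tool from outside, world axes, zero at the start; "moment": the same for the moment, N m; "width": finger opening in mm; "grasp_force": force on a finger pad.
Only numpy, scipy, OpenCV 4.12 (cv2) and the standard library are available. Lean on these libraries where they do the work, as an engineer would, in place of code of your own. Each camera call takes 0.05 s, during which the arm holds its last target. There are 200 camera calls.

## Working session

There is one attempt and no reset: what is moved stays moved. The work goes in short steps, Python scripts to look and compute and a tool call to move; the robot and the scene stay as the last step left them, time stands still between calls to the robot, and variables do not carry over. Pictures are saved under pics/ and viewed, at most 10 in all, crops included, and the job is handed in when it is done.

Besides the shell and the picture viewer there is one more tool, called after "Emit:" in YAML: its name, and indented under it one key for each argument. servo_tool: Moves the arm, as the interface text tells. Its arguments: {"type":"object","properties":{"deltas":{"type":"array","items":{"type":"array"}},"grip":{"type":"number"}},"required":["deltas"]}

```bash
mkdir -p pics
cat > h.py <<'E'
import numpy as np, cv2
from workcell import ctrl, get_image, close_job, finder
def world(pic, uv, z=None, depth=None):
    """pixels (N,2) -> world, with given depth along axis or on plane z"""
    uv=np.asarray(uv,float).reshape(-1,1,2)
    n=cv2.undistortPoints(uv,np.array(pic["K"]),np.array(pic["dist"])).reshape(-1,2)
    r=np.c_[n,np.ones(len(n))]; T=np.array(pic["pose"])
    if depth is not None: return (r*np.asarray(depth).reshape(-1,1))@T[:3,:3].T+T[:3,3]
    d=r@T[:3,:3].T; return T[:3,3]+d*((z-T[2,3])/d[:,2])[:,None]
def cloud(pic,mask):
    v,u=np.nonzero(mask&(pic["depth"]>0)); return world(pic,np.c_[u,v],depth=pic["depth"][v,u])
E
python3 - <<'E'
from h import *
print(ctrl.get_obs(), ctrl.grip_point_offset)
for n in("scene","top"):
    p=get_image(n); cv2.imwrite(f"pics/{n}0.png",p["frame"]); print(n,np.round(p["pose"],3).tolist(),np.round(p["K"],1).tolist())
    for q in("red_tag","green_tag","yellow_tag","making_rail","ready_rail","call_bell","espresso_cup","white_cup","shaker","tongs"):
        r=finder.silhouettes(q,p)
        if r:
            c=cloud(p,r[0]["mask"]); print(q,len(r),round(r[0]["score"],2),np.round(r[0]["rect"],3),len(c), np.round(np.percentile(c,[2,50,98],axis=0)).tolist() if len(c) else "")
E
```

```text
{'t': 0.0, 'qpos': array([ 1.21200246e+00,  4.23813166e-01,  1.63068033e+00, -2.80840036e-06,
        1.08859092e+00, -1.90184180e-02]), 'qvel': array([-0.00162839,  0.00033826,  0.00022621, -0.00216143,  0.00062684,
        0.00032686]), 'joint_torque': array([-1.03906132e-03, -5.44620931e+01, -2.73670328e+01,  6.43334398e-02,
        2.26944638e-02, -1.34191923e-04]), 'ee_pos': array([208.09182022, 588.75929902, 221.922772  ]), 'orientation': array([-5.31105268e-01, -3.09609134e+00,  2.30210113e-03]), 'ft_force': array([ 0.27020133,  0.37922066, -1.30350335]), 'moment': array([ 0.04830452,  0.01020307, -0.02494591]), 'grasp_force': 0.0, 'width': 87.52553187392435} 18.700000000000003
scene [[-0.7, 0.351, -0.622, 1495.758], [0.714, 0.328, -0.618, 956.972], [-0.013, -0.877, -0.48, 888.83], [0.0, 0.0, 0.0, 1.0]] [[536.7, 0.0, 313.9], [0.0, 536.7, 243.0], [0.0, 0.0, 1.0]]
red_tag 1 0.75 [0.574 0.555 0.02  0.074] 417 [[481.0, 145.0, 61.0], [499.0, 169.0, 111.0], [507.0, 183.0, 170.0]]
green_tag 1 0.85 [0.409 0.477 0.02  0.078] 330 [[409.0, -384.0, 25.0], [563.0, -212.0, 109.0], [570.0, -
[... 1453 characters left out ...]
272.0, 176.0]]
making_rail 1 0.81 [0.411 0.516 0.111 0.076] 1716 [[442.0, 71.0, 5.0], [490.0, 176.0, 17.0], [554.0, 295.0, 134.0]]
ready_rail 1 0.96 [0.567 0.475 0.111 0.052] 1832 [[515.0, -267.0, 5.0], [556.0, -148.0, 17.0], [607.0, -43.0, 135.0]]
espresso_cup 1 0.87 [0.313 0.412 0.031 0.049] 337 [[632.0, 369.0, 1.0], [665.0, 401.0, 36.0], [697.0, 436.0, 57.0]]
white_cup 2 0.77 [0.308 0.605 0.042 0.084] 605 [[303.0, 354.0, 1.0], [366.0, 400.0, 21.0], [408.0, 434.0, 67.0]]
shaker 2 0.67 [0.694 0.436 0.044 0.055] 505 [[586.0, -474.0, -2.0], [620.0, -432.0, 37.0], [667.0, -398.0, 61.0]]
tongs 2 0.68 [0.46  0.394 0.143 0.034] 217 [[665.0, -76.0, -3.0], [699.0, 10.0, 17.0], [725.0, 233.0, 35.0]]
```

```bash
ls -la . pics
```

```text
.:
total 16
drwxr-xr-x  3 agent agent 4096 Dec  3 11:24 .
drwxr-xr-x 23 root  root  4096 Dec  3 11:24 ..
-rw-r--r--  1 agent agent  650 Dec  3 11:24 h.py
drwxr-xr-x  2 agent agent 4096 Dec  3 11:24 pics

pics:
total 772
drwxr-xr-x 2 agent agent   4096 Dec  3 11:24 .
drwxr-xr-x 3 agent agent   4096 Dec  3 11:24 ..
-rw-r--r-- 1 agent agent 452253 Dec  3 11:24 scene0.png
-rw-r--r-- 1 agent agent 325226 Dec  3 11:24 top0.png
```

Run:
```python
import cv2
a=cv2.imread("pics/scene0.png")[180:380,200:460]; cv2.imwrite("pics/c1.png",cv2.resize(a,(780,600),interpolation=3))
a=cv2.imread("pics/top0.png")[180:300,200:440]; cv2.imwrite("pics/c2.png",cv2.resize(a,(800,400),interpolation=3))
```

```text
(no output)
```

View pics/c1.png

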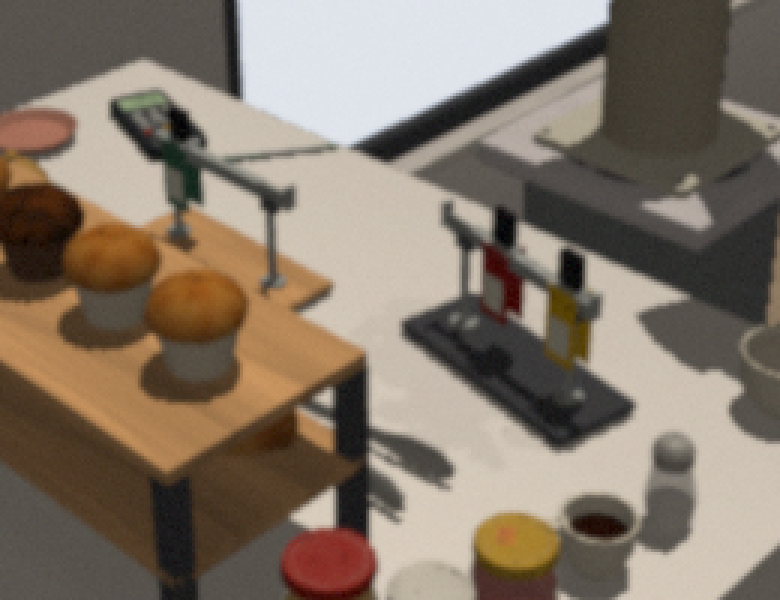

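View pics/c2.png

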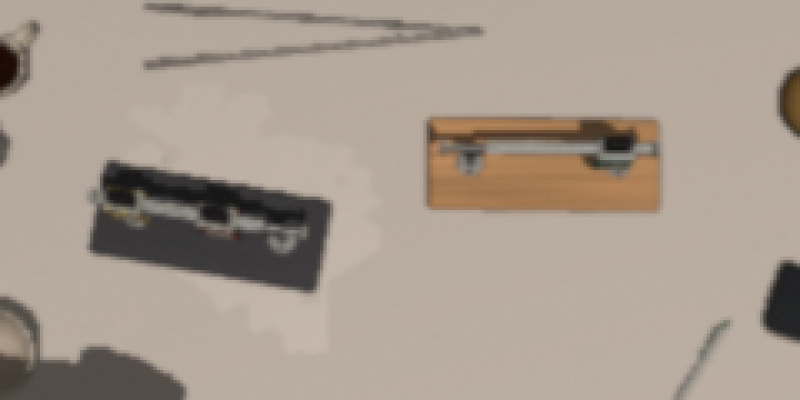

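Run:
```python
from h import *
for n in("top","scene"):
    p=get_image(n); C=cloud(p,np.ones((480,640),bool))
    for nm,(x0,x1,y0,y1) in dict(making=(430,570,40,320),ready=(490,620,-290,-20)).items():
        s=C[(C[:,0]>x0)&(C[:,0]<x1)&(C[:,1]>y0)&(C[:,1]<y1)]
        print(n,nm,np.histogram(s[:,2],bins=[-5,4,8,12,16,20,24,28,60,110,120,124,128,132,136,140,144,150,160,165,168,171,174,177,180])[0])
        b=s[(s[:,2]>9)&(s[:,2]<24)]; print(" base z",np.median(b[:,2]),cv2.minAreaRect(b[:,:2].astype(np.float32)))
        r=s[(s[:,2]>126)&(s[:,2]<134)]
        vx,vy,x,y=cv2.fitLine(r[:,:2].astype(np.float32),cv2.DIST_HUBER,0,.01,.01).ravel()
        t=(r[:,:2]-[x,y])@[vx,vy]; t=t*np.sign(vy);v=np.array([vx,vy])*np.sign(vy)
        print(" bar ang",np.degrees(np.arctan2(-v[0],v[1])),"ends",np.array([x,y])+v*np.percentile(t,1),np.array([x,y])+v*np.percentile(t,99),len(t),np.median(r[:,2]))
        g=s[s[:,2]>155]
        from scipy.cluster.vq import kmeans2
        k=2 if nm=="making" else 1
        for i in ([0] if k==1 else [0,1]):
            gg=g if k==1 else g[(g[:,1]>213) == bool(i)]
            print(" grip",len(gg),np.round(np.percentile(gg,[3,50,97],axis=0),1).tolist())
# overview obstacles
p=get_image("top");C=cloud(p,np.ones((480,640),bool)); h=C[(C[:,2]>60)&(C[:,0]>250)&(C[:,0]<900)&(abs(C[:,1])<520)]
hh=h[:,:2]//50*50; u,c=np.unique(hh,axis=0,return_counts=True)
for a,b in zip(u,c):
    if b>8: m=(hh==a).all(1); print(a,b,round(h[m,2].max()))
```

```text
top making [869 324 294 495 450 273  64  26  36  16  18  47  70  59  27  15   8  12
  18  22  14   9   2   0]
 base z 15.982204629856142 ((499.1314392089844, 180.60296630859375), (279.53643798828125, 139.475830078125), 89.59202575683594)
 bar ang -10.224592 ends [479.45040785  85.57736957] [514.97799243 282.54626695] 141 130.6766363859681
 grip 38 [[487.6, 150.4, 157.6], [493.4, 162.5, 166.6], [499.8, 175.5, 173.2]]
 grip 34 [[504.2, 240.7, 156.4], [509.6, 252.3, 166.0], [516.6, 263.7, 171.8]]
top ready [665 269 286 423 484 272  76  19  29  18  22  54  67  56  27  17   5   7
   8  12   5   4   0   0]
 base z 16.40642696279781 ((554.6255493164062, -155.07156372070312), (270.10223388671875, 126.15548706054688), 89.49739074707031)
 bar ang -1.7226872 ends [ 557.0886847  -254.78243931] [563.08493021 -55.41020806] 137 130.14390894145663
 grip 35 [[552.6, -229.8, 156.3], [557.8, -216.3, 165.4], [563.9, -204.3, 172.7]]
scene making [871 256  85 316 870 353  34  72 475 136  61  57  72 129  85  30  40  53
  25  22  27  17   1   0]
 base z 18.018577796685463 ((514.6441040039062, 178.4251861572
[... 1627 characters left out ...]
 200
[ 800. -250.] 44 197
[ 800. -200.] 266 261
[ 800. -150.] 356 274
[ 800. -100.] 273 260
[800. -50.] 362 269
[800.   0.] 275 264
[800.  50.] 353 272
[800. 100.] 269 262
[800. 150.] 356 268
[800. 200.] 250 251
[800. 250.] 15 197
[800. 300.] 29 107
[800. 350.] 106 125
[800. 400.] 99 117
[ 850. -550.] 116 152
[ 850. -500.] 227 160
[ 850. -450.] 209 147
[ 850. -400.] 115 95
[ 850. -350.] 35 97
[ 850. -300.] 25 91
[ 850. -250.] 33 197
[ 850. -200.] 212 266
[ 850. -150.] 224 273
[ 850. -100.] 247 267
[850. -50.] 229 272
[850.   0.] 237 267
[850.  50.] 217 275
[850. 100.] 231 265
[850. 150.] 222 273
[850. 200.] 196 259
[850. 250.] 76 185
[850. 300.] 234 113
[850. 350.] 126 123
[850. 400.] 85 119
```

Run:
```python
from h import *
from scipy.optimize import minimize
p=get_image("top"); f=cv2.GaussianBlur(p["frame"],(0,0),.7).astype(int)
hsv=cv2.cvtColor(f.astype(np.uint8),cv2.COLOR_BGR2HSV)
vv,uu=np.mgrid[:480,:640]; 
for nm,(x0,x1,y0,y1),L in (("making",(400,580,20,340),.5),("ready",(480,640,-310,0),.5)):
    W=world(p,np.c_[uu.ravel(),vv.ravel()],z=18)
    win=((W[:,0]>x0)&(W[:,0]<x1)&(W[:,1]>y0)&(W[:,1]<y1))
    if nm=="making": m=hsv[...,2].ravel()<110
    else: m=(hsv[...,1].ravel()>85)
    m&=win; q=W[win][:,:2]; mm=m[win]
    k,lab,st,_=cv2.connectedComponentsWithStats((m.reshape(480,640)).astype(np.uint8)); i=1+np.argmax(st[1:,4]); mm=(lab.ravel()==i)[win]
    print(nm,mm.sum(),cv2.minAreaRect(q[mm].astype(np.float32)))
    # soft rectangle fit
    def cost(a):
        c,s=np.cos(a[2]),np.sin(a[2]); d=q-a[:2]; X=d@[c,s]; Y=d@[-s,c]
        sg=lambda z:1/(1+np.exp(-np.clip(z/2,-50,50)))
        ins=sg(47.5-abs(X))*sg(118-abs(Y)); return ((ins-mm)**2).sum()
    best=min((minimize(cost,[*q[mm].mean(0),a0],method="Nelder-Mead",options=dict(initial_simplex=np.array([[*q[mm].mean(0),a0]]*4)+np.array([[0,0,0],[8,0,0],[0,8,0],[0,0,.1]]))) for a0 in(-.2,0)),key=lambda r:r.fun)
    a=best.x; print(a,np.degrees(a[2]),best.fun)
    R=np.array([[np.cos(a[2]),-np.sin(a[2])],[np.sin(a[2]),np.cos(a[2])]])
    for y in(-100,-81,0,81,100): print(y,R@[0,y]+a[:2])
```

```text
making 1742 ((498.44866943359375, 184.3966522216797), (233.88478088378906, 93.21836853027344), 79.57933044433594)
[ 4.98249451e+02  1.83677178e+02 -1.83584981e-01] -10.518644618349898 209.65356642760543
-100 [479.99390303  85.35762239]
-81 [483.46245709 104.03833792]
0 [498.24945071 183.67717781]
81 [513.03644433 263.31601771]
100 [516.50499839 281.99673324]
ready 1454 ((560.4138793945312, -153.3944091796875), (232.78981018066406, 91.86827850341797), 89.60493469238281)
[ 5.58811812e+02 -1.54035942e+02 -8.94744509e-03] -0.5126508409901152 460.6513034771746
-100 [ 557.91707928 -254.03193935]
-81 [ 558.08707847 -235.03269988]
0 [ 558.81181185 -154.03594216]
81 [559.53654523 -73.03918444]
100 [559.70654442 -54.03994497]
```

```bash
cat >> h.py <<'E'
from scipy.spatial.transform import Rotation as R
def delta(x,y,z,yaw):
    """tool-frame shift, turn to reach world TCP pointing down with tool y at yaw deg (from measured)"""
    o=ctrl.get_obs(); r=R.from_rotvec(o["orientation"]); c,s=np.cos(np.radians(yaw)),np.sin(np.radians(yaw))
    yt=np.array([c,s,0]); zt=np.array([0,0,-1.]); G=R.from_matrix(np.c_[np.cross(yt,zt),yt,zt])
    d=r.inv().apply(np.array([x,y,z])-o["ee_pos"]); w=(r.inv()*G).as_rotvec()
    print("t %.2f"%o["t"],"tcp",np.round(o["ee_pos"],1),"F",np.round(o["ft_force"],1),"w %.1f"%o["width"],"g",round(o["grasp_force"],1),"shift",np.round(d,1),"turn",np.round(w,4)," q6 %.2f"%o["qpos"][5])
E
python3 -c "
from h import *
delta(494,165,200,-10.5)"
```

```text
t 1.30 tcp [208.3 589.3 222.7] F [-0.  -0.2  0.4] w 87.6 g 0.0 shift [-410.8 -304.8   22.7] turn [ 0.     -0.      1.4143]  q6 -0.02
```

Emit:
servo_tool:
  deltas:
    - [[-411,-304,20],[0,0,1.413]]
    - [[-411,-304,20],[0,0,1.413]]
    - [[-411,-304,20],[0,0,1.413]]
    - [[-411,-304,20],[0,0,1.413]]
    - [[-411,-304,20],[0,0,1.413]]

```text
t: 1.72
ee_pos: [325.5, 415.2, 214.6]
orientation: [1.465, 2.779, 0.001]
ft_force: [-0.4, 0.4, 0.1]
width: 88.0
grasp_force: 0.0
```

```bash
python3 -c "
from h import *
delta(494,165,200,-10.5)"
```

```text
t 1.72 tcp [325.5 415.2 214.6] F [-0.4  0.4  0.1] w 88.0 g 0.0 shift [-301.7   -2.3   14.6] turn [ 4.000e-04 -2.000e-04  7.838e-01]  q6 0.28
```

Emit:
servo_tool:
  deltas:
    - [[-302,-2,15],[0,0,0.784]]
    - [[-302,-2,15],[0,0,0.784]]
    - [[-302,-2,15],[0,0,0.784]]
    - [[-302,-2,15],[0,0,0.784]]
    - [[-302,-2,15],[0,0,0.784]]

```text
t: 2.13
ee_pos: [443.1, 243.2, 204.4]
orientation: [2.249, 2.193, 0.001]
ft_force: [0.9, 0.3, 1.6]
width: 87.7
grasp_force: 0.0
```

```bash
python3 -c "
from h import *
delta(494,165,200,-10.5)"
```

```text
t 2.13 tcp [443.1 243.2 204.4] F [0.9 0.3 1.6] w 87.7 g 0.0 shift [-76.9  52.8   4.4] turn [ 0.0006 -0.0004  0.1582]  q6 0.50
```

Emit:
servo_tool:
  deltas:
    - [[-77,53,4],[0,0,0.158]]
    - [[-77,53,4],[0,0,0.158]]
    - [[-77,53,4],[0,0,0.158]]
    - [[-77,53,4],[0,0,0.158]]
  grip: -0.2

```text
t: 2.47
ee_pos: [495.1, 164.8, 200.2]
orientation: [2.413, 2.012, 0.0]
ft_force: [-0.5, 0.4, 0.8]
width: 65.0
grasp_force: 0.0
```

Run:
```python
from h import *
delta(494,165,138,-10.5)
for n in ("scene","top"):
    p=get_image(n); m=finder.silhouettes("red_tag",p)
    if m: c=cloud(p,m[0]["mask"]); print(n,round(m[0]["score"],2),np.round(np.percentile(c,[2,50,98],axis=0)).tolist())
    if n=="scene": cv2.imwrite("pics/c3.png",cv2.resize(p["frame"][200:350,300:500],(800,600),interpolation=3))
```

```text
t 2.47 tcp [495.1 164.8 200.2] F [-0.5  0.4  0.8] w 65.0 g 0.0 shift [ 0.  -1.1 62.2] turn [ 0.0004 -0.      0.0026]  q6 0.48
```

View pics/c3.png

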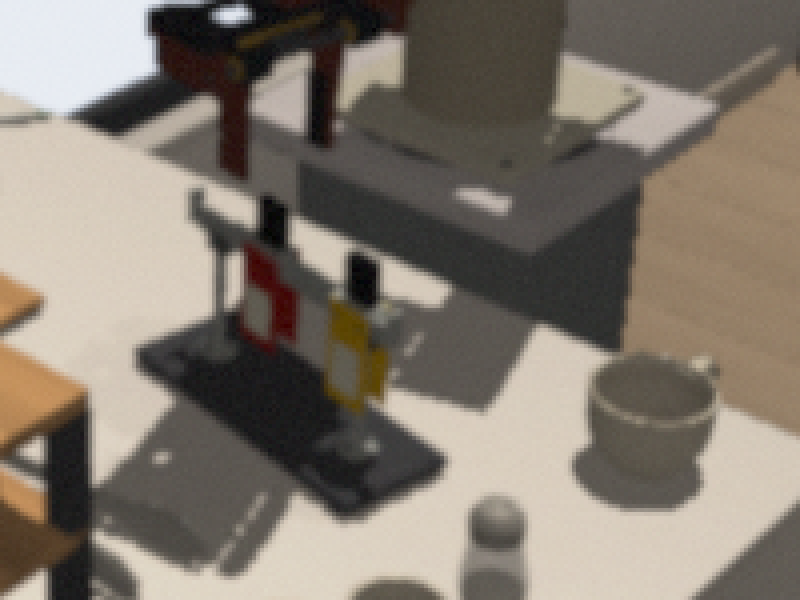

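Emit:
servo_tool:
  deltas:
    - [[0,-1,30],[0,0,0.003]]
    - [[0,-1,45],[0,0,0.003]]
    - [[0,-1,55],[0,0,0.003]]
    - [[0,-1,62],[0,0,0.003]]
    - [[0,-1,62],[0,0,0.003]]
  grip: 0.5

```text
t: 3.08
ee_pos: [491.7, 167.8, 137.2]
orientation: [-2.41, -2.014, 0.003]
ft_force: [-0.7, 0.6, 0.5]
width: 23.7
grasp_force: 0.0
```

Emit:
servo_tool:
  deltas:
    - [[0,0,0],[0,0,0]]
    - [[0,0,0],[0,0,0]]
    - [[0,0,0],[0,0,0]]
  grip: 0.64

```text
t: 3.33
ee_pos: [493.3, 167.5, 139.1]
orientation: [2.411, 2.013, 0.002]
ft_force: [-1.4, 0.6, 0.1]
width: 15.6
grasp_force: 0.0
```

Run:
```python
from h import *
delta(494,165,138,-10.5)
for n in ("scene","top"):
    p=get_image(n)
    if n=="scene": cv2.imwrite("pics/c4.png",cv2.resize(p["frame"][230:290,340:420],(800,600),interpolation=3))
```

```text
t 3.33 tcp [493.3 167.5 139.1] F [-1.4  0.6  0.1] w 15.6 g 0.0 shift [-2.3  1.1  1.1] turn [ 0.0014 -0.0008  0.0035]  q6 0.48
```

View pics/c4.png

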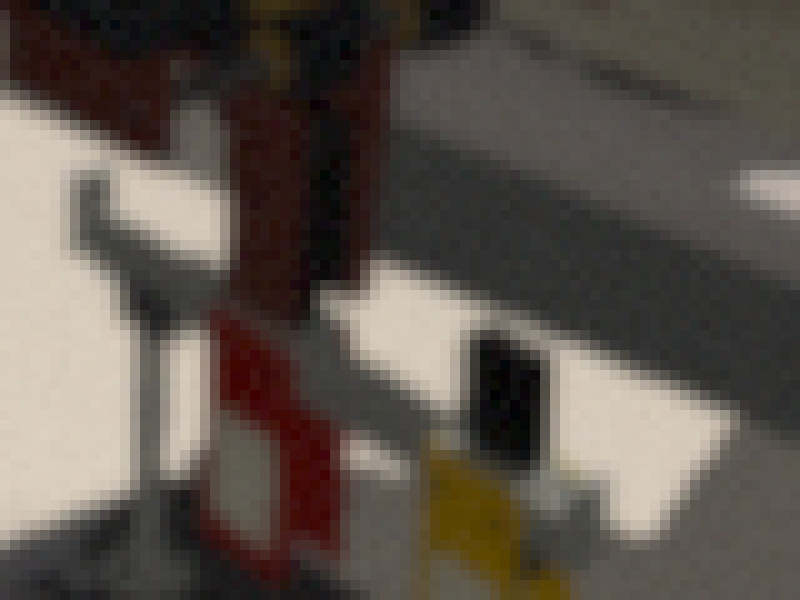

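Emit:
servo_tool:
  deltas:
    - [[0,0,0],[0,0,0]]
    - [[0,0,0],[0,0,0]]
    - [[0,0,0],[0,0,0]]
    - [[0,0,0],[0,0,0]]
  grip: 1

```text
t: 3.77
ee_pos: [493.5, 167.2, 138.8]
orientation: [2.412, 2.012, 0.002]
ft_force: [1.1, 0.6, 6.6]
width: 11.9
grasp_force: 30.0
```

Run:
```python
from h import *
delta(494,165,138,-10.5)
```

```text
t 3.77 tcp [493.5 167.2 138.8] F [1.1 0.6 6.6] w 11.9 g 30.0 shift [-2.1  0.9  0.8] turn [ 0.0014 -0.0007  0.0032]  q6 0.48
```

Emit:
servo_tool:
  deltas:
    - [[-3,0,-0.5],[0,0,0]]
    - [[-6,0,-0.5],[0,0,0]]
    - [[-9,0,-0.5],[0,0,0]]
    - [[-9,0,-0.5],[0,0,0]]

```text
t: 4.1
ee_pos: [491.2, 157.9, 138.8]
orientation: [2.412, 2.012, 0.0]
ft_force: [0.5, 0.4, 4.3]
width: 12.2
grasp_force: 30.0
```

Run:
```python
from h import *
delta(494,165,138,-10.5)
```

```text
t 4.10 tcp [491.2 157.9 138.8] F [0.5 0.4 4.3] w 12.2 g 30.0 shift [7.5 1.5 0.8] turn [ 0.0002 -0.0002  0.0029]  q6 0.47
```

Emit:
servo_tool:
  deltas:
    - [[-8,0,-0.3],[0,0,0]]
    - [[-16,0,-0.3],[0,0,0]]
    - [[-24,0,-0.3],[0,0,0]]
    - [[-30,0,-0.3],[0,0,0]]
    - [[-32,0,-0.3],[0,0,0]]

```text
t: 4.52
ee_pos: [485.1, 125.6, 138.9]
orientation: [2.413, 2.012, -0.001]
ft_force: [1.0, 0.6, -0.2]
width: 11.7
grasp_force: 30.0
```

Emit:
servo_tool:
  deltas:
    - [[-2,0,0],[0,0,0]]
    - [[-4,0,0],[0,0,0]]
    - [[-5,0,0],[0,0,0]]

```text
t: 4.77
ee_pos: [484.4, 121.6, 138.9]
orientation: [-2.412, -2.013, 0.001]
ft_force: [0.6, -0.3, -2.0]
width: 11.7
grasp_force: 30.0
```

Emit:
servo_tool:
  deltas:
    - [[-1,0,0],[0,0,0]]
    - [[-2,0,0],[0,0,0]]
    - [[-2,0,0],[0,0,0]]

```text
t: 5.02
ee_pos: [484.0, 119.8, 138.9]
orientation: [2.412, 2.013, -0.0]
ft_force: [0.9, 0.2, -1.6]
width: 11.5
grasp_force: 30.0
```

Emit:
servo_tool:
  deltas:
    - [[-1,0,0],[0,0,0]]
    - [[-2,0,0],[0,0,0]]
    - [[-3,0,0],[0,0,0]]

```text
t: 5.27
ee_pos: [483.5, 117.0, 139.0]
orientation: [-2.412, -2.013, 0.0]
ft_force: [1.0, 0.4, -0.9]
width: 12.0
grasp_force: 30.0
```

Emit:
servo_tool:
  deltas:
    - [[-1,0,0],[0,0,0]]
    - [[-2,0,0],[0,0,0]]
    - [[-2,0,0],[0,0,0]]

```text
t: 5.52
ee_pos: [483.1, 114.8, 139.0]
orientation: [-2.412, -2.013, 0.0]
ft_force: [1.2, -0.0, -0.4]
width: 11.8
grasp_force: 30.0
```

Emit:
servo_tool:
  deltas:
    - [[-1,0,0],[0,0,0]]
    - [[-2,0,0],[0,0,0]]
    - [[-2,0,0],[0,0,0]]

```text
t: 5.77
ee_pos: [482.7, 112.8, 139.0]
orientation: [-2.412, -2.013, 0.0]
ft_force: [1.0, -0.7, -1.0]
width: 11.9
grasp_force: 30.0
```

Emit:
servo_tool:
  deltas:
    - [[-1,0,0],[0,0,0]]
    - [[-2,0,0],[0,0,0]]
    - [[-2,0,0],[0,0,0]]

```text
t: 6.02
ee_pos: [482.4, 110.9, 139.0]
orientation: [-2.412, -2.013, 0.0]
ft_force: [1.5, 0.2, -1.0]
width: 11.9
grasp_force: 30.0
```

Emit:
servo_tool:
  deltas:
    - [[-1,0,0],[0,0,0]]
    - [[-2,0,0],[0,0,0]]
    - [[-2,0,0],[0,0,0]]

```text
t: 6.27
ee_pos: [482.0, 108.9, 139.0]
orientation: [-2.412, -2.013, 0.0]
ft_force: [-0.1, -0.3, -0.7]
width: 11.9
grasp_force: 30.0
```

Emit:
servo_tool:
  deltas:
    - [[-1,0,0],[0,0,0]]
    - [[-2,0,0],[0,0,0]]
    - [[-2,0,0],[0,0,0]]

```text
t: 6.52
ee_pos: [481.7, 106.9, 139.0]
orientation: [-2.412, -2.013, 0.0]
ft_force: [0.6, -0.2, -0.9]
width: 11.8
grasp_force: 30.0
```

Emit:
servo_tool:
  deltas:
    - [[-1,0,0],[0,0,0]]
    - [[-2,0,0],[0,0,0]]
    - [[-2,0,0],[0,0,0]]

```text
t: 6.77
ee_pos: [481.4, 105.2, 139.0]
orientation: [-2.412, -2.012, -0.0]
ft_force: [0.2, 1.6, -1.5]
width: 11.9
grasp_force: 30.0
```

Emit:
servo_tool:
  deltas:
    - [[-1,0,0],[0,0,0]]
    - [[-1,0,0],[0,0,0]]
    - [[-1,0,0],[0,0,0]]

```text
t: 7.02
ee_pos: [481.4, 105.1, 139.0]
orientation: [-2.412, -2.011, -0.002]
ft_force: [0.5, 5.7, -1.5]
width: 11.6
grasp_force: 30.0
```

Emit:
servo_tool:
  deltas:
    - [[0.6,0,0],[0,0,0]]
    - [[0.6,0,-0.7],[0,0,0]]
    - [[0.6,0,-1.5],[0,0,0]]
    - [[0.6,0,-2],[0,0,0]]

```text
t: 7.35
ee_pos: [481.4, 105.1, 141.0]
orientation: [-2.412, -2.012, -0.001]
ft_force: [1.2, 5.3, -5.4]
width: 11.6
grasp_force: 30.0
```

Emit:
servo_tool:
  deltas:
    - [[0.5,0,0],[0,0,0]]
    - [[0.5,0,0],[0,0,0]]
    - [[0.5,0,-0.5],[0,0,0]]
    - [[0.5,0,-1],[0,0,0]]

```text
t: 7.68
ee_pos: [481.4, 105.2, 142.0]
orientation: [2.412, 2.013, -0.0]
ft_force: [-0.4, 2.8, -2.1]
width: 11.8
grasp_force: 30.0
```

Emit:
servo_tool:
  deltas:
    - [[0,0,-1],[0,0,0]]
    - [[0,0,-2],[0,0,0]]
    - [[0,0,-2],[0,0,0]]

```text
t: 7.93
ee_pos: [481.5, 105.2, 144.2]
orientation: [2.412, 2.013, -0.0]
ft_force: [0.0, 2.1, -1.3]
width: 12.0
grasp_force: 30.0
```

Emit:
servo_tool:
  deltas:
    - [[0,0,-6],[0,0,0]]
    - [[0,0,-14],[0,0,0]]
    - [[0,0,-24],[0,0,0]]
    - [[0,0,-34],[0,0,0]]
    - [[0,0,-40],[0,0,0]]

```text
t: 8.35
ee_pos: [482.0, 105.1, 185.9]
orientation: [2.411, 2.012, 0.002]
ft_force: [0.5, 0.8, -0.4]
width: 11.9
grasp_force: 30.0
```

Emit:
servo_tool:
  deltas:
    - [[0,0,-14],[0,0,0]]
    - [[0,0,-30],[0,0,0]]
    - [[0,0,-46],[0,0,0]]
    - [[0,0,-50],[0,0,0]]
    - [[0,0,-50],[0,0,0]]

```text
t: 8.77
ee_pos: [482.3, 105.2, 235.6]
orientation: [2.411, 2.012, 0.004]
ft_force: [0.8, -0.6, -1.6]
width: 11.5
grasp_force: 30.0
```

Run:
```python
from h import *
delta(560,-73,230,-.45)
for n in ("scene","top"):
    p=get_image(n); m=finder.silhouettes("red_tag",p)
    if m: c=cloud(p,m[0]["mask"]); print(n,round(m[0]["score"],2),np.round(np.percentile(c,[2,10,50,90,98],axis=0)).tolist())
    C=cloud(p,np.ones((480,640),bool)); s=C[(C[:,0]>530)&(C[:,0]<590)&(C[:,1]>-290)&(C[:,1]<-20)]
    for a in range(-280,-30,20):
        q=s[(s[:,1]>=a)&(s[:,1]<a+20)&(s[:,2]>122)&(s[:,2]<136)]
        print(a+10,len(q),np.round(np.percentile(q[:,0],[5,50,95]),1) if len(q) else "",end=";")
    e=s[(s[:,2]>122)&(s[:,2]<148)]; print("\nends",np.percentile(e[:,1],[0,1,2,98,99,100]))
    st=s[(s[:,2]>133)&(s[:,2]<148)]; print("stop pts",[np.round(np.median(st[k],0),1) for k in (st[:,1]<-240,st[:,1]>-80)])
    if n=="scene": cv2.imwrite("pics/c5.png",cv2.resize(p["frame"][200:300,240:400],(800,500),interpolation=3))
```

```text
t 8.77 tcp [482.3 105.2 235.6] F [ 0.8 -0.6 -1.6] w 11.5 g 30.0 shift [-161.4  108.3    5.8] turn [ 0.0031 -0.0006 -0.1721]  q6 0.37
scene 0.81 [[447.0, 65.0, 140.0], [470.0, 89.0, 164.0], [487.0, 110.0, 201.0], [493.0, 119.0, 234.0], [495.0, 123.0, 258.0]]
-270 0 ;-250 20 [551.5 559.  563.7];-230 10 [560.8 565.4 568.1];-210 19 [556.9 565.9 569.4];-190 29 [549.7 560.  568. ];-170 19 [554.1 559.6 564.8];-150 20 [552.6 558.3 564.1];-130 17 [553.8 559.2 563.4];-110 22 [551.9 559.7 564.4];-90 25 [552.3 559.6 564.4];-70 16 [556.6 558.9 561.5];-50 20 [553.3 560.5 564.9];-30 0 ;
ends [-257.25138472 -255.05138889 -253.83699747  -46.18328298  -45.77984806
  -44.4251326 ]
stop pts [array([ 555.2, -251.2,  137.9]), array([559.6, -49.4, 138.2])]
-270 0 ;-250 19 [552.2 558.7 562.9];-230 12 [550.4 555.6 565.2];-210 19 [548.7 552.8 565.6];-190 19 [555.5 560.2 565.8];-170 25 [555.6 561.8 565.8];-150 22 [556.  562.1 566. ];-130 23 [555.8 560.2 566.7];-110 21 [555.8 560.4 566.6];-90 19 [557.2 562.1 566.2];-70 11 [559.5 562.4 564. ];-50 7 [559.2 559.9 566.3];-30 0 ;
ends [-258.04532099 -257.75377494 -255.06343526  -52.09074121  -49.01580773
  -48.88528047]
stop pts [array([ 558.2, -253.9,  135.9]), array([560.8, -52.1, 135.7])]
```

View pics/c5.png

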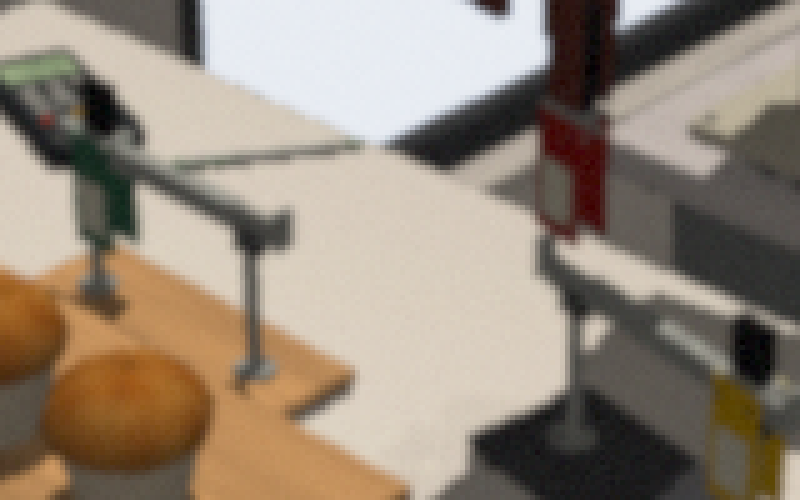

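Run:
```python
from h import *
delta(561,-75,235,-.45)
```

```text
t 8.97 tcp [480.8 105.  233.1] F [ 0.2  0.8 -1.4] w 11.5 g 30.0 shift [-162.8  111.2   -1.9] turn [-0.0016  0.0006 -0.1722]  q6 0.37
```

Emit:
servo_tool:
  deltas:
    - [[-30,20,-2],[0,0,-0.05]]
    - [[-65,45,-2],[0,0,-0.1]]
    - [[-100,68,-2],[0,0,-0.14]]
    - [[-135,92,-2],[0,0,-0.172]]
    - [[-155,106,-2],[0,0,-0.172]]

```text
t: 9.38
ee_pos: [558.7, -69.3, 235.1]
orientation: [-2.229, -2.213, 0.002]
ft_force: [0.7, -0.3, -0.1]
width: 11.7
grasp_force: 30.0
```

Emit:
servo_tool:
  deltas:
    - [[-8,5,0],[0,0,0]]
    - [[-8,5,0],[0,0,0]]
    - [[-8,5,0],[0,0,0]]
    - [[-8,5,0],[0,0,0]]

```text
t: 9.72
ee_pos: [562.0, -73.0, 235.3]
orientation: [-2.228, -2.212, 0.001]
ft_force: [0.1, 0.4, -0.6]
width: 11.8
grasp_force: 30.0
```

Run:
```python
from h import *
delta(561,-75,160,-.45)
for n in ("scene","top"):
    p=get_image(n); m=finder.silhouettes("red_tag",p)
    if m: c=cloud(p,m[0]["mask"]); print(n,round(m[0]["score"],2),np.round(np.percentile(c,[2,10,50,90,98],axis=0)).tolist())
    if n=="scene": cv2.imwrite("pics/c6.png",cv2.resize(p["frame"][180:280,220:340],(720,600),interpolation=3))
delta(561,-75,160,-.45)
```

```text
t 9.72 tcp [562.  -73.  235.3] F [ 0.1  0.4 -0.6] w 11.8 g 30.0 shift [-2.1 -0.8 75.3] turn [-0.0017 -0.0006  0.0006]  q6 -0.14
scene 0.61 [[544.0, -96.0, 156.0], [549.0, -87.0, 164.0], [568.0, -69.0, 197.0], [572.0, -59.0, 231.0], [574.0, -56.0, 242.0]]
t 9.92 tcp [562.6 -73.1 236.1] F [-0.4 -0.7 -1.5] w 11.9 g 30.0 shift [-2.  -1.5 76.1] turn [-0.0002 -0.0001  0.0014]  q6 -0.14
```

View pics/c6.png

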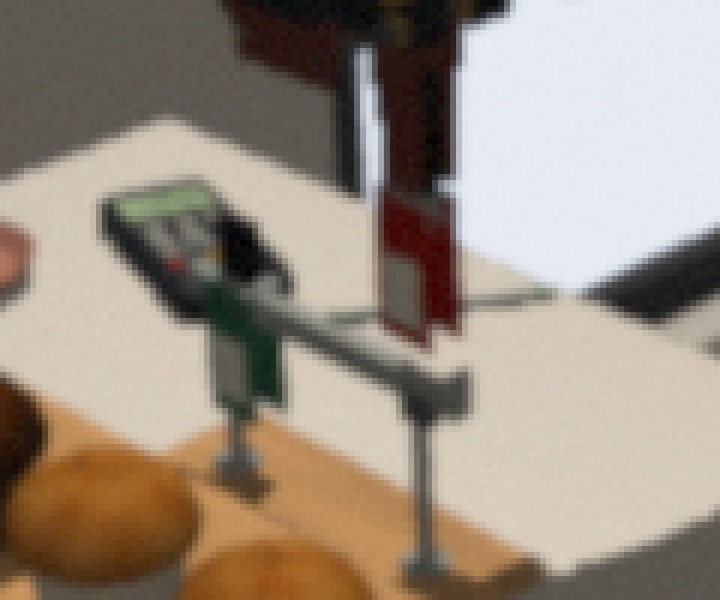

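Emit:
servo_tool:
  deltas:
    - [[-2.5,-1,5],[0,0,0]]
    - [[-2.5,-1,10],[0,0,0]]
    - [[-2.5,-1,15],[0,0,0]]
    - [[-2.5,-1,19],[0,0,0]]

```text
t: 10.25
ee_pos: [561.6, -76.6, 216.1]
orientation: [-2.23, -2.212, 0.001]
ft_force: [0.2, -0.5, -0.8]
width: 11.6
grasp_force: 30.0
```

Emit:
servo_tool:
  deltas:
    - [[0,0,1],[0,0,0]]
    - [[0,0,2],[0,0,0]]
    - [[0,0,3],[0,0,0]]
    - [[0,0,4],[0,0,0]]
    - [[0,0,5],[0,0,0]]

```text
t: 10.67
ee_pos: [562.1, -76.8, 212.1]
orientation: [2.23, 2.212, 0.0]
ft_force: [-0.2, -0.3, -1.8]
width: 11.8
grasp_force: 30.0
```

Emit:
servo_tool:
  deltas:
    - [[0,0,4],[0,0,0]]
    - [[0,0,8],[0,0,0]]
    - [[0,0,12],[0,0,0]]
    - [[0,0,14],[0,0,0]]
    - [[0,0,14],[0,0,0]]

```text
t: 11.08
ee_pos: [561.5, -76.7, 197.2]
orientation: [-2.23, -2.212, 0.001]
ft_force: [0.6, 0.8, -0.3]
width: 12.1
grasp_force: 30.0
```

Emit:
servo_tool:
  deltas:
    - [[0,0,8],[0,0,0]]
    - [[0,0,18],[0,0,0]]
    - [[0,0,28],[0,0,0]]
    - [[0,0,38],[0,0,0]]
    - [[0,0,38],[0,0,0]]

```text
t: 11.5
ee_pos: [560.3, -76.5, 157.2]
orientation: [-2.228, -2.21, 0.004]
ft_force: [-0.8, 1.0, -1.4]
width: 11.6
grasp_force: 30.0
```

Emit:
servo_tool:
  deltas:
    - [[0,0,1],[0,0,0]]
    - [[0,0,2],[0,0,0]]
    - [[0,0,3],[0,0,0]]
    - [[0,0,3],[0,0,0]]

```text
t: 11.83
ee_pos: [562.2, -76.8, 157.2]
orientation: [2.23, 2.212, 0.0]
ft_force: [-0.2, -0.9, -1.2]
width: 12.0
grasp_force: 30.0
```

Emit:
servo_tool:
  deltas:
    - [[0,0,1],[0,0,0]]
    - [[0,0,2],[0,0,0]]
    - [[0,0,3],[0,0,0]]
    - [[0,0,4],[0,0,0]]
    - [[0,0,4],[0,0,0]]

```text
t: 12.25
ee_pos: [561.8, -76.8, 152.8]
orientation: [-2.23, -2.212, 0.0]
ft_force: [0.4, -0.0, -1.4]
width: 12.1
grasp_force: 30.0
```

Emit:
servo_tool:
  deltas:
    - [[0,0,1],[0,0,0]]
    - [[0,0,2],[0,0,0]]
    - [[0,0,2],[0,0,0]]
    - [[0,0,2],[0,0,0]]

```text
t: 12.58
ee_pos: [561.9, -76.8, 150.9]
orientation: [-2.23, -2.212, 0.0]
ft_force: [-0.8, -0.3, -1.4]
width: 11.7
grasp_force: 30.0
```

Emit:
servo_tool:
  deltas:
    - [[0,0,1],[0,0,0]]
    - [[0,0,1],[0,0,0]]
    - [[0,0,1],[0,0,0]]

```text
t: 12.83
ee_pos: [561.9, -76.8, 150.0]
orientation: [-2.23, -2.213, 0.0]
ft_force: [-0.2, 0.3, -0.9]
width: 12.0
grasp_force: 30.0
```

Emit:
servo_tool:
  deltas:
    - [[0,0,0.6],[0,0,0]]
    - [[0,0,1],[0,0,0]]
    - [[0,0,1],[0,0,0]]

```text
t: 13.08
ee_pos: [562.1, -76.8, 149.3]
orientation: [2.23, 2.212, 0.0]
ft_force: [-0.6, 0.5, 1.5]
width: 12.2
grasp_force: 30.0
```

Emit:
servo_tool:
  deltas:
    - [[1,0,-0.2],[0,0,0]]
    - [[2,0,-0.2],[0,0,0]]
    - [[3,0,-0.2],[0,0,0]]
    - [[3,0,-0.2],[0,0,0]]

```text
t: 13.42
ee_pos: [562.1, -73.7, 149.3]
orientation: [2.23, 2.212, 0.0]
ft_force: [-0.3, -1.2, 0.3]
width: 11.6
grasp_force: 30.0
```

Emit:
servo_tool:
  deltas:
    - [[1,0,0],[0,0,0]]
    - [[1.5,0,0],[0,0,0]]
    - [[1.5,0,0],[0,0,0]]

```text
t: 13.67
ee_pos: [562.0, -72.2, 149.2]
orientation: [2.23, 2.213, 0.0]
ft_force: [-0.4, -1.4, 1.3]
width: 11.4
grasp_force: 30.0
```

Emit:
servo_tool:
  deltas:
    - [[1,0,0],[0,0,0]]
    - [[1.5,0,0],[0,0,0]]
    - [[1.5,0,0],[0,0,0]]

```text
t: 13.92
ee_pos: [561.9, -70.6, 149.1]
orientation: [-2.23, -2.212, 0.0]
ft_force: [0.1, -0.4, -0.2]
width: 12.4
grasp_force: 30.0
```

Emit:
servo_tool:
  deltas:
    - [[1,0,0],[0,0,0]]
    - [[1.5,0,0],[0,0,0]]
    - [[1.5,0,0],[0,0,0]]

```text
t: 14.17
ee_pos: [561.7, -69.0, 149.0]
orientation: [-2.23, -2.212, 0.0]
ft_force: [0.3, -0.0, -1.5]
width: 12.0
grasp_force: 30.0
```

Emit:
servo_tool:
  deltas:
    - [[1,0,0],[0,0,0]]
    - [[1,0,0],[0,0,0]]
    - [[1,0,0],[0,0,0]]

```text
t: 14.42
ee_pos: [561.9, -68.1, 149.2]
orientation: [-2.23, -2.213, 0.0]
ft_force: [0.7, 0.1, -1.6]
width: 11.9
grasp_force: 30.0
```

Emit:
servo_tool:
  deltas:
    - [[1,0,0],[0,0,0]]
    - [[1,0,0],[0,0,0]]
    - [[1,0,0],[0,0,0]]

```text
t: 14.67
ee_pos: [562.0, -67.5, 149.2]
orientation: [2.23, 2.212, -0.0]
ft_force: [0.1, -2.2, -1.6]
width: 11.8
grasp_force: 30.0
```

Emit:
servo_tool:
  deltas:
    - [[-0.4,0,0],[0,0,0]]
    - [[-0.4,0,0.8],[0,0,0]]
    - [[-0.4,0,1.5],[0,0,0]]
    - [[-0.4,0,2],[0,0,0]]

```text
t: 15.0
ee_pos: [562.0, -67.7, 147.1]
orientation: [-2.23, -2.212, -0.0]
ft_force: [0.7, -0.8, -0.9]
width: 12.1
grasp_force: 30.0
```

Dropping past the head. Continue to the seat (~139).

Emit:
servo_tool:
  deltas:
    - [[0,0,1],[0,0,0]]
    - [[0,0,2],[0,0,0]]
    - [[0,0,3],[0,0,0]]
    - [[0,0,4],[0,0,0]]
    - [[0,0,4],[0,0,0]]

```text
t: 15.42
ee_pos: [561.9, -67.6, 143.0]
orientation: [-2.23, -2.212, 0.0]
ft_force: [0.6, -1.2, -1.1]
width: 11.8
grasp_force: 30.0
```

Emit:
servo_tool:
  deltas:
    - [[0,0,1],[0,0,0]]
    - [[0,0,2],[0,0,0]]
    - [[0,0,2.5],[0,0,0]]
    - [[0,0,2.5],[0,0,0]]

```text
t: 15.75
ee_pos: [561.9, -67.6, 140.5]
orientation: [-2.23, -2.212, 0.0]
ft_force: [0.9, -1.2, -1.2]
width: 12.0
grasp_force: 30.0
```

Emit:
servo_tool:
  deltas:
    - [[0,0,0.7],[0,0,0]]
    - [[0,0,1.2],[0,0,0]]
    - [[0,0,1.2],[0,0,0]]

```text
t: 16.0
ee_pos: [562.0, -67.7, 139.4]
orientation: [-2.23, -2.213, 0.0]
ft_force: [0.5, -1.2, -1.3]
width: 11.7
grasp_force: 30.0
```

Emit:
servo_tool:
  deltas:
    - [[0,0,0.5],[0,0,0]]
    - [[0,0,0.5],[0,0,0]]
    - [[0,0,0.5],[0,0,0]]

```text
t: 16.25
ee_pos: [562.0, -67.7, 139.0]
orientation: [-2.23, -2.212, -0.0]
ft_force: [0.7, -1.0, -1.5]
width: 11.9
grasp_force: 30.0
```

Emit:
servo_tool:
  deltas:
    - [[-2,0,0.2],[0,0,0]]
    - [[-4,0,0.2],[0,0,0]]
    - [[-6,0,0.2],[0,0,0]]
    - [[-8,0,0.2],[0,0,0]]
    - [[-8,0,0.2],[0,0,0]]

```text
t: 16.67
ee_pos: [562.0, -76.1, 138.9]
orientation: [2.23, 2.212, -0.0]
ft_force: [1.3, -1.7, 0.9]
width: 11.7
grasp_force: 30.0
```

Emit:
servo_tool:
  deltas:
    - [[-4,0,0],[0,0,0]]
    - [[-9,0,0],[0,0,0]]
    - [[-14,0,0],[0,0,0]]
    - [[-17,0,0],[0,0,0]]
    - [[-18,0,0],[0,0,0]]

```text
t: 17.08
ee_pos: [561.9, -94.3, 138.9]
orientation: [2.231, 2.212, 0.0]
ft_force: [0.3, 2.3, 1.9]
width: 11.6
grasp_force: 30.0
```

Emit:
servo_tool:
  deltas:
    - [[-6,0,0],[0,0,0]]
    - [[-14,0,0],[0,0,0]]
    - [[-22,0,0],[0,0,0]]
    - [[-28,0,0],[0,0,0]]
    - [[-30,0,0],[0,0,0]]

```text
t: 17.5
ee_pos: [561.6, -124.8, 138.9]
orientation: [2.231, 2.211, 0.0]
ft_force: [0.5, 2.4, 2.8]
width: 12.0
grasp_force: 30.0
```

Emit:
servo_tool:
  deltas:
    - [[-6,0,0],[0,0,0]]
    - [[-14,0,0],[0,0,0]]
    - [[-22,0,0],[0,0,0]]
    - [[-28,0,0],[0,0,0]]
    - [[-30,0,0],[0,0,0]]

```text
t: 17.92
ee_pos: [561.4, -154.7, 138.9]
orientation: [2.231, 2.211, 0.0]
ft_force: [-0.2, 3.2, 3.7]
width: 12.1
grasp_force: 30.0
```

Emit:
servo_tool:
  deltas:
    - [[-3,0,-0.3],[0,0,0]]
    - [[-6,0,-0.3],[0,0,0]]
    - [[-9,0,-0.3],[0,0,0]]
    - [[-12,0,-0.3],[0,0,0]]
    - [[-12,0,-0.3],[0,0,0]]

```text
t: 18.33
ee_pos: [561.1, -166.3, 138.9]
orientation: [2.23, 2.212, -0.001]
ft_force: [0.2, -0.8, -0.3]
width: 12.0
grasp_force: 30.0
```

Emit:
servo_tool:
  deltas:
    - [[-2,0,0],[0,0,0]]
    - [[-4,0,0],[0,0,0]]
    - [[-6,0,0],[0,0,0]]
    - [[-8,0,0],[0,0,0]]
    - [[-8,0,0],[0,0,0]]

```text
t: 18.75
ee_pos: [561.1, -174.0, 139.0]
orientation: [2.23, 2.212, -0.0]
ft_force: [-1.1, -0.0, -0.8]
width: 12.1
grasp_force: 30.0
```

Emit:
servo_tool:
  deltas:
    - [[-1,0,0],[0,0,0]]
    - [[-2,0,0],[0,0,0]]
    - [[-3,0,0],[0,0,0]]
    - [[-4,0,0],[0,0,0]]
    - [[-4,0,0],[0,0,0]]

```text
t: 19.17
ee_pos: [561.1, -177.7, 139.1]
orientation: [-2.23, -2.212, 0.0]
ft_force: [0.0, 0.6, -1.3]
width: 12.2
grasp_force: 30.0
```

Final around -195.5; approach to -190 slowly, then feel.

Emit:
servo_tool:
  deltas:
    - [[-1.5,0,0.2],[0,0,0]]
    - [[-3,0,0.2],[0,0,0]]
    - [[-4.5,0,0.2],[0,0,0]]
    - [[-6,0,0.2],[0,0,0]]
    - [[-6,0,0.2],[0,0,0]]

```text
t: 19.58
ee_pos: [561.1, -184.0, 138.9]
orientation: [2.23, 2.212, -0.0]
ft_force: [-0.2, 0.2, -0.0]
width: 11.9
grasp_force: 30.0
```

Emit:
servo_tool:
  deltas:
    - [[-1,0,0],[0,0,0]]
    - [[-2,0,0],[0,0,0]]
    - [[-3,0,0],[0,0,0]]
    - [[-4,0,0],[0,0,0]]
    - [[-4,0,0],[0,0,0]]

```text
t: 20.0
ee_pos: [561.0, -187.9, 138.9]
orientation: [2.23, 2.212, -0.0]
ft_force: [-0.5, 0.2, -0.7]
width: 11.7
grasp_force: 30.0
```

Emit:
servo_tool:
  deltas:
    - [[-1,0,0],[0,0,0]]
    - [[-2,0,0],[0,0,0]]
    - [[-3,0,0],[0,0,0]]
    - [[-3,0,0],[0,0,0]]

```text
t: 20.33
ee_pos: [561.0, -190.9, 138.9]
orientation: [2.23, 2.212, -0.0]
ft_force: [-0.0, 0.4, -0.4]
width: 12.0
grasp_force: 30.0
```

Emit:
servo_tool:
  deltas:
    - [[-1,0,0],[0,0,0]]
    - [[-2,0,0],[0,0,0]]
    - [[-2,0,0],[0,0,0]]

```text
t: 20.58
ee_pos: [561.0, -192.9, 138.9]
orientation: [2.23, 2.212, -0.0]
ft_force: [-0.4, -0.2, -0.3]
width: 11.8
grasp_force: 30.0
```

Emit:
servo_tool:
  deltas:
    - [[-1,0,0],[0,0,0]]
    - [[-1.5,0,0],[0,0,0]]
    - [[-1.5,0,0],[0,0,0]]

```text
t: 20.83
ee_pos: [561.0, -194.3, 138.9]
orientation: [2.23, 2.212, -0.0]
ft_force: [0.6, 0.5, -0.8]
width: 11.7
grasp_force: 30.0
```

Emit:
servo_tool:
  deltas:
    - [[-0.5,0,0],[0,0,0]]
    - [[-1,0,0],[0,0,0]]
    - [[-1,0,0],[0,0,0]]

```text
t: 21.08
ee_pos: [561.0, -195.2, 138.9]
orientation: [-2.23, -2.212, 0.0]
ft_force: [-0.1, 1.8, 0.4]
width: 11.8
grasp_force: 30.0
```

Emit:
servo_tool:
  deltas:
    - [[-0.7,0,0],[0,0,0]]
    - [[-1,0,0],[0,0,0]]
    - [[-1,0,0],[0,0,0]]

```text
t: 21.33
ee_pos: [561.0, -195.8, 138.9]
orientation: [-2.23, -2.212, -0.001]
ft_force: [-0.4, 3.9, 1.0]
width: 12.2
grasp_force: 30.0
```

Emit:
servo_tool:
  deltas:
    - [[-0.7,0,0],[0,0,0]]
    - [[-1,0,0],[0,0,0]]
    - [[-1,0,0],[0,0,0]]
    - [[-1,0,0],[0,0,0]]

```text
t: 21.67
ee_pos: [561.0, -195.9, 138.9]
orientation: [-2.229, -2.211, -0.002]
ft_force: [1.1, 7.9, 2.0]
width: 11.5
grasp_force: 30.0
```

Emit:
servo_tool:
  deltas:
    - [[0.6,0,0],[0,0,0]]
    - [[1.2,0,0],[0,0,0]]
    - [[1.2,0,0],[0,0,0]]

```text
t: 21.92
ee_pos: [561.0, -195.8, 138.9]
orientation: [-2.23, -2.213, -0.0]
ft_force: [-0.5, 3.7, 0.4]
width: 12.1
grasp_force: 30.0
```

Emit:
servo_tool:
  deltas:
    - [[0,0,0],[0,0,0]]
    - [[0,0,0],[0,0,0]]
    - [[0,0,0],[0,0,0]]
    - [[0,0,0],[0,0,0]]
    - [[0,0,0],[0,0,0]]
  grip: 0.2

```text
t: 22.33
ee_pos: [561.0, -196.2, 138.9]
orientation: [2.23, 2.212, -0.0]
ft_force: [0.6, 0.1, -0.5]
width: 35.1
grasp_force: 0.0
```

Emit:
servo_tool:
  deltas:
    - [[0,0,-10],[0,0,0]]
    - [[0,0,-25],[0,0,0]]
    - [[0,0,-50],[0,0,0]]
    - [[0,0,-80],[0,0,0]]
    - [[0,0,-100],[0,0,0]]

```text
t: 22.75
ee_pos: [561.6, -196.3, 242.0]
orientation: [2.229, 2.211, 0.001]
ft_force: [0.8, -0.1, 0.4]
width: 35.4
grasp_force: 0.0
```

Run:
```python
from h import *
for n in ("scene","top"):
    p=get_image(n)
    for q in("red_tag","green_tag","yellow_tag"):
        m=finder.silhouettes(q,p)
        if m: c=cloud(p,m[0]["mask"]); print(n,q,round(m[0]["score"],2),np.round(np.percentile(c,[10,50,90],axis=0)).tolist())
    if n=="scene": cv2.imwrite("pics/c7.png",cv2.resize(p["frame"][190:290,220:340],(720,600),interpolation=3))
```

```text
scene red_tag 0.53 [[548.0, -211.0, 69.0], [565.0, -194.0, 107.0], [571.0, -182.0, 158.0]]
scene green_tag 0.79 [[557.0, -248.0, 69.0], [565.0, -233.0, 115.0], [569.0, -220.0, 159.0]]
scene yellow_tag 0.75 [[502.0, 239.0, 68.0], [516.0, 257.0, 112.0], [523.0, 268.0, 161.0]]
top red_tag 0.61 [[329.0, 374.0, 6.0], [366.0, 402.0, 20.0], [397.0, 428.0, 59.0]]
top yellow_tag 0.49 [[499.0, 239.0, 20.0], [507.0, 253.0, 133.0], [521.0, 272.0, 166.0]]
```

View pics/c7.png

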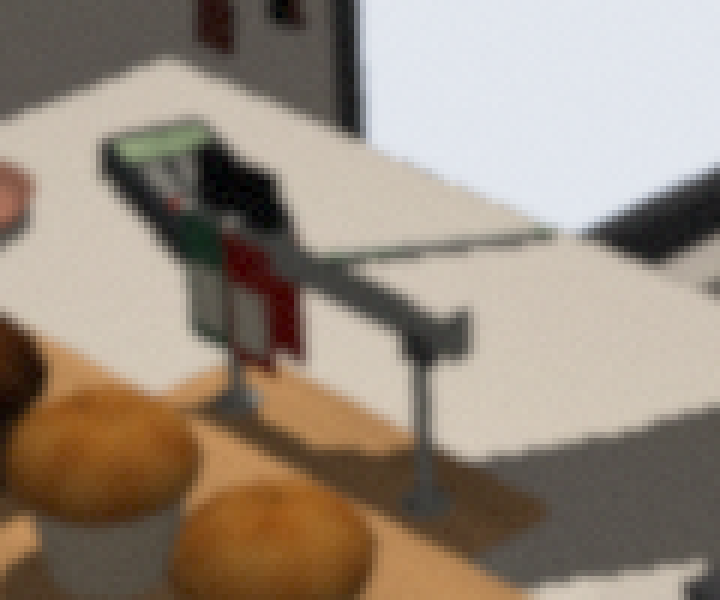

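Red (260,300) hangs tight against green (205,280) on the wood rail, and the gripper is clear above.

```bash
python3 -c "
from workcell import close_job; print(close_job())"
```

```text
the job is handed in; nothing more can be done
None
```

The red tag now hangs on the wood-based rail, pushed up tight with the green tag against the far stop by a steady push of about 8 N and released. I handed the job in at about 23 s; the hand-in gave no verdict.

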